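# Press the re-glued spine of a file volume under the guided press bar

### The job

The spine of this small file volume has just been re-glued, so put it to press: push the volume back on the press board until its blue spine lies flat against the fence, then lower the wooden press bar over both guide pins until it lies fully down and flush on the volume. Finally set the iron weight down gently, flat and lengthways, on the middle of the bar, leaving the finished files, the glue pot and the thread spool where they stand.

Things in the scene. Friction and masses are not known exactly. Their poses are not given: they have to be found in the camera images.
- press: Spine press, fixed on the table: dark wooden board 180 (x) x 240 (y) x 18 mm. Origin: centre of its underside, at table height; x points level from its open edge (robot's side) to the fence, a paler wooden strip on the far edge, 220 mm long, 18 wide; its flat inner face is at x = +72 mm, its top 40 mm above the table. The two pins: see press_seat.
- press_seat (a point): Point of the press where the bar's centre lies when fully down on the volume: midway between the two upright steel guide pins, at x = +42, y = 0 on the press and 63 mm above the table. Axes as the press. The pins are 12 mm in diameter, at y = -90 and +90 mm from here; their tops are 92 mm above the table, the last 6 mm tapering to 4.4 mm.
- volume_center (a point): Centre of the loose file volume, a stiff hard-covered book 105 (x) x 148 (y) x 30 mm, kraft brown, blue spine on its +x side, 0.35 kg. It lies flat on the press board, pulled out from the fence and a little askew; it slides between the pins with about 10 mm to spare a side. With the spine home on the fence its centre is at x = +19.5 mm on the press and its top 48 mm above the table.
- bar_center (a point): Centre of the loose press bar, a plain beech bar 54 (x) x 212 (y) x 30 mm (z), about 0.25 kg, lying flat on the table to one side of the press. Two straight through holes 14 mm in diameter at x = 0, y = -90 and +90 mm. It is the same either way round and either way up. It can be gripped across its 54 mm width.
- weight_grip (a point): Centre of the handle of the loose iron weight, 0.75 kg: green block 46 (x) x 110 (y) x 20 mm and above it a pale wooden handle bar 16 mm wide (x), 86 long (y), 20 high, on two posts 68 mm apart. This point is 44 mm above the underside; there is a free gap of 14 mm between block and handle. It stands on the table on the other side of the press from the bar.
- stack: Bystander: two finished brown files lying on one another, 148 x 105 x 60 mm. Origin at the centre of the underside.
- glue_pot: Bystander: white glue jar with a red lid, 64 mm in diameter, 85 mm high. Origin at the centre of the underside.
- spool: Bystander: wooden spool of white thread standing upright, 48 mm in diameter, 62 mm high. Origin at the centre of the underside.
Mind the look-alikes: they are no part of the job. There is more than one size of the part that bears weight_grip; the job needs the smaller.

How it is judged (in metres and radians):
On the way, in this order (a step that is already met when the one before it is completed fails the run):
1. the volume lies flat on the board with its spine square against the fence (within 4 mm and 2.3 degrees) (x of volume_center in the frame of press above 0.0155 m and z of volume_center in the frame of press below 0.036 m and angle between the x axis of volume_center and the x axis of press, either way round below 0.04 rad), for 0.2 s.
2. the bar is on both pins and lies flush on the volume, which is still against the fence (distance between bar_center and press_seat below 0.005 m and angle between the y axis of bar_center and the y axis of press_seat, either way round below 0.035 rad and x of volume_center in the frame of press above 0.0155 m and angle between the x axis of volume_center and the x axis of press, either way round below 0.04 rad and (angle between bar_center's own z axis and vertical below 0.035 rad or angle between bar_center's own z axis and vertical above 3.106 rad)), for 0.2 s.
At the end, for the whole second after the job is handed in: Volume's spine against the fence (within 4 mm, 2.3 degrees); bar on both pins, flush on the volume (centre within 5 mm of its seat, level and in line within 2 degrees); weight standing flat on the bar, centre within 20 mm of the bar's middle, lengthways within 14 degrees; bystanders undisturbed (all of step 2 and horizontal distance between weight_grip and press_seat below 0.02 m and z of weight_grip in the frame of press between 0.117 and 0.127 m and angle between weight_grip's own z axis and vertical below 0.06 rad and angle between the y axis of weight_grip and the y axis of press_seat, either way round below 0.25 rad); the robot touches nothing.
It fails at once if a bystander (finished files, glue pot or spool) is moved more than 25 mm (distance of any of stack, glue_pot, spool from where it was at the start of the episode above 0.025 m).
It fails at once if the bar is let drop down the pins instead of lowered (faster than 0.4 m/s, a free fall of 8 mm) (distance between bar_center and press_seat below 0.035 m and linear speed of bar above 0.4 m/s).
It fails at once if the weight is dropped on to the bar instead of set down (faster than 0.4 m/s, a free fall of 8 mm) (horizontal distance between weight_grip and press_seat below 0.05 m and z of weight_grip in the frame of press below 0.145 m and linear speed of weight above 0.4 m/s).
It also fails if it takes over 72 s, if anything falls off the work surface, if the arm or the gripper's body presses on something with over 40 N, if the wrist force passes 120 N, or if a joint passes its speed limit or range.

### The arm

A 6-joint arm with a two-finger parallel gripper is mounted at the origin on the work surface. World frame = base frame: x ahead of the robot, y to its left, z up, the work surface at z = 0. Lengths are in m, angles in degrees, forces in N, time in s.
With the tool pointing down it reaches from about 0.35 to 0.875 m from the base axis. Payload 4.2 kg.
Tool frame: the origin (TCP) lies midway between the tips of the shut fingers; the grasp point (between the pads) lies 19 mm behind it; z points along the fingers, y is the line along which they close (so a half turn about z gives the same grasp; the last joint's range is limited). The gripper opens to 87 mm and grips with 3 to 60 N. Pads are 19 mm wide; open, the fingers measure 117 mm over their backs; the gripper's body (75 mm by 190 mm) begins 51 mm behind the grasp point.
Start: joints at [-61.387, 22.042, 0.453, 0, -68.411, -14.817], TCP at [0.149, -0.607, 0.223] pointing down, gripper open.
Joint ranges: [-179.83, 179.83], [-69.29, 118.12], [-61.27, 80.66], [-181.25, 117.63], [-171.15, -9.14], [-177.46, 177.46]. Speed limits (degrees/s): [159.86, 159.86, 180, 180, 180, 180].

### API

Orientations are given as a 3x3 rotation matrix whose columns are the frame's x, y, z axes.
In Python, from station import r, cams gives the robot as it stands.
- The arm moves only by the tool play_rows, never from a script. Its argument "commands" is text: rows parted by semicolons, each of 6 numbers parted by spaces: the shift along the world's x, y, z normalised to -1 to 1, where 1 is 30 mm, then the turn, a rotation vector about the world's x, y, z normalised to -1 to 1, where 1 is 0.15 rad. A call has 1 to 20 rows; each row shifts and turns the commanded pose from where the row before left it; what a row does not reach is not made up. A row lasts 1/10 s, in which the tool goes at most 50 mm and 8.59 degrees, less where a joint would pass 70% of its speed; a pose out of reach is approached as far as the arm can. A call with a number of a shift or a turn outside -1 to 1 is refused whole. A call with a gripper value outside its range is refused whole. "grip" is the finger opening in mm, from 0 to 87, set as the call begins (left out, the last holds). The fingers move at their own pace and stop on an object; the grip force is fixed at half the most. Time passes only in rows, so rows that do not move let the fingers close. It gives the time, the measured TCP pose, the force, the opening and the grip force at its end, in the units of the state.
- r.sense(): the state, without advancing time (a new reading comes with each control period).
- cams.capture(name): name is "scene" or "side" or "wrist"; returns (picture, depth): 480x640x3 uint8, blue, green, red; 480x640 float32, m along the optical axis (not along the pixel's ray), 0 where there is no reading.
- cams.camera_info(name): a dict with "mtx" (3x3 intrinsics, pixels), "R" (3x3) and "t" (3): a world point X has camera coordinates R X + t. Camera axes: x right, y down, z forward; pixel columns grow to the right and rows downward; lengths in m; the calibration is good to about 2 mm. The wrist camera is an equidistant fisheye: a pixel r from the principal point sees the ray r / f radians off the axis. A picture is of the moment at which its call begins: read the wrist's pose just before it. camera_info takes no time and is no camera call; for the wrist camera it gives the pose at the moment of the call.
- r.finish_job(): hands the job in; it is judged then, once.
The state is a dict: "time_s": time; "joints": joint angles; "joint_velocities": joint speeds; "effort": joint torques, N m; "tcp_pos": TCP position; "ee_rot": TCP orientation; "wrist_force": force on the tool from outside, world axes, zero at the start; "moment": the same for the moment, N m; "gripper_width": opening from 0.0 (shut) to 1.0 (fully open); "gripper_force": force on a finger pad.
Only numpy, scipy, OpenCV 4.12 (cv2) and the standard library are available. Lean on these libraries where they do the work, as an engineer would, in place of code of your own. Each camera call takes 0.05 s, during which the arm holds its last target. There are 200 camera calls.

## Working session

There is one attempt and no reset: what is moved stays moved. The work goes in short steps, Python scripts to look and compute and a tool call to move; the robot and the scene stay as the last step left them, time stands still between calls to the robot, and variables do not carry over. Pictures are saved under pics/ and viewed, at most 10 in all, crops included, and the job is handed in when it is done.

Besides the shell and the picture viewer there is one more tool, called as name(argument=value, ...), one argument or row to a line, values as JSON. play_rows: Moves the arm, as the interface text tells. Scaled input: -1 to 1 covers 30 mm each way for a shift and 0.15 rad each way for a turn. Its arguments: {"type":"object","properties":{"commands":{"type":"string"},"grip":{"type":"number"}},"required":["commands"]}

```bash
ls; mkdir -p pics; cat > h.py <<'E'
import numpy as np, cv2, sys
from station import r, cams
def cap(n,save=None):
    im,d=cams.capture(n)
    im=np.array(im);d=np.array(d)
    np.savez('%s.npz'%n,im=im,d=d)
    if save: cv2.imwrite('pics/'+save,im)
    return im,d
def ray(n,uv,z):
    c=cams.camera_info(n);K=np.array(c['mtx']);R=np.array(c['R']);t=np.array(c['t']).ravel()
    uv=np.atleast_2d(np.asarray(uv,float))
    d=np.c_[(uv[:,0]-K[0,2])/K[0,0],(uv[:,1]-K[1,2])/K[1,1],np.ones(len(uv))]
    if n=='wrist':
        th=np.hypot(d[:,0],d[:,1]);s=np.where(th>1e-9,np.sin(th)/np.maximum(th,1e-9),1)
        d=np.c_[d[:,0]*s,d[:,1]*s,np.cos(th)]
    w=d@R; o=-R.T@t
    return o+w*((z-o[2])/w[:,2])[:,None]
def cloud(n,d):
    c=cams.camera_info(n);K=np.array(c['mtx']);R=np.array(c['R']);t=np.array(c['t']).ravel()
    v,u=np.mgrid[:480,:640]
    P=np.stack([(u-K[0,2])/K[0,0]*d,(v-K[1,2])/K[1,1]*d,d],-1)
    return (P-t)@R
E
python3 - <<'E'
from h import *
a,_=cap('scene','s0.png');b,_=cap('side','d0.png')
for n in('scene','side','wrist'):
    c=cams.camera_info(n);R=np.array(c['R']);print(n,np.array(c['mtx']).round(1).tolist(),R.round(3).tolist(),(-R.T@np.array(c['t']).ravel()).round(3))
print(r.sense()['time_s'])
E
```

```text
pics
scene [[503.1, 0.0, 326.5], [0.0, 503.1, 232.9], [0.0, 0.0, 1.0]] [[-0.878, 0.478, 0.006], [0.331, 0.616, -0.715], [-0.345, -0.626, -0.699]] [0.883 0.613 0.758]
side [[433.6, 0.0, 320.4], [0.0, 433.6, 235.8], [0.0, 0.0, 1.0]] [[-0.807, -0.59, 0.006], [-0.32, 0.429, -0.845], [0.496, -0.684, -0.535]] [0.114 0.606 0.525]
wrist [[371.6, 0.0, 317.3], [0.0, 371.6, 239.6], [0.0, 0.0, 1.0]] [[-0.238, 0.971, 0.001], [0.927, 0.227, 0.298], [0.289, 0.072, -0.955]] [ 0.069 -0.626  0.384]
0.1
```

View pics/s0.png

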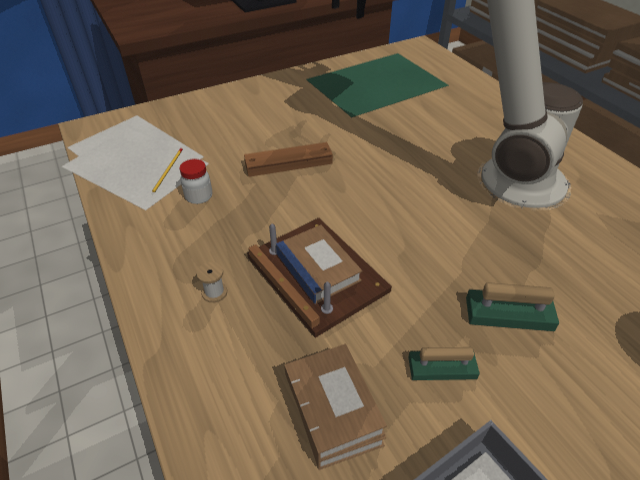

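View pics/d0.png

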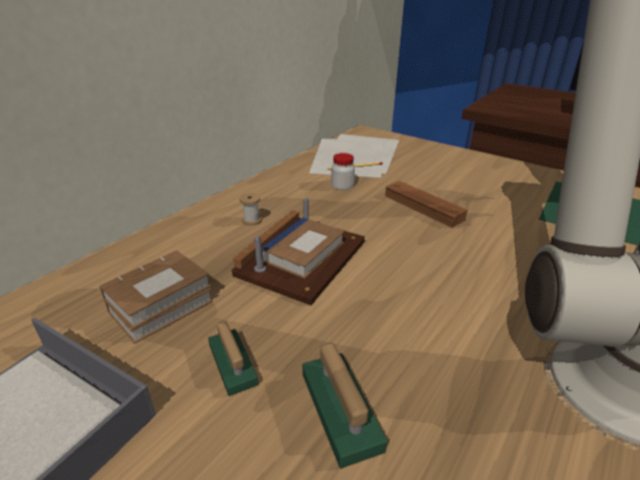

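The scene view shows the press at (318,275) with the volume on it at (318,262). The bar is at (288,158), the glue pot at (195,180), the spool at (212,285) and the stack at (335,405).
Candidates for the weight are the small one at (444,362) and the large one at (513,308); I choose the small one. The only bar-like items are the loose bar at (288,158) and the fence at (283,285), which is fixed.

```bash
python3 - <<'E'
from h import *
f=np.load('scene.npz');im,d=f['im'],f['d'];P=cloud('scene',d)
def reg(name,u0,u1,v0,v1,z0,z1):
    q=P[v0:v1,u0:u1].reshape(-1,3);dd=d[v0:v1,u0:u1].ravel()
    q=q[(dd>0)&(q[:,2]>z0)&(q[:,2]<z1)]
    if len(q)<5: print(name,len(q));return
    c,s,a=cv2.minAreaRect((q[:,:2]*1000).astype(np.float32))
    print(name,len(q),'c',np.round(c,1),'s',np.round(s,1),'a',round(a,2),'zmed',np.median(q[:,2]).round(4),'mean',q.mean(0).round(4))
reg('bar',235,340,135,180,.026,.036)
reg('wsmall handle',405,485,335,385,.046,.06)
reg('wsmall block',405,485,335,385,.016,.024)
reg('wlarge handle',465,560,275,330,.046,.09)
reg('board',240,395,210,335,.012,.023)
reg('volume',275,362,220,302,.043,.053)
reg('fence',245,325,230,335,.033,.0425)
reg('pinL',262,283,218,256,.06,.1)
reg('pinR',318,336,278,315,.06,.1)
reg('stack',280,390,340,470,.05,.07)
reg('pot',175,215,155,205,.075,.1)
reg('spool',195,230,260,302,.05,.07)
# pins by rays: detect pin tops crops
cv2.imwrite('pics/c0.png',np.hstack([cv2.resize(im[200:340,240:400],None,fx=2.5,fy=2.5),cv2.resize(im[335:475,400:560][:, :150],None,fx=2.5,fy=2.5)]))
E
```

```text
bar 1208 c [ 474.5 -327.5] s [ 63.1 211.9] a 76.43 zmed 0.0298 mean [ 0.4761 -0.3271  0.0298]
wsmall handle 531 c [494.1 314.5] s [17.6 85.7] a 61.38 zmed 0.0529 mean [0.4951 0.315  0.0524]
wsmall block 1080 c [493.3 314.1] s [ 48.5 110.3] a 62.31 zmed 0.0196 mean [0.5009 0.3194 0.0196]
wlarge handle 1193 c [315.3 283.3] s [ 24.  119.4] a 55.58 zmed 0.072 mean [0.319  0.2863 0.0682]
board 3644 c [581.8  28.8] s [181.9 243. ] a 7.64 zmed 0.0179 mean [0.5753 0.0664 0.0179]
volume 3164 c [589.7  38.3] s [181.  137.3] a 89.25 zmed 0.0479 mean [0.5804 0.0299 0.0479]
fence 1148 c [643.5  36. ] s [ 58.7 222. ] a 7.91 zmed 0.0394 mean [0.6574 0.0472 0.039 ]
pinL 84 c [637.1 -52.9] s [11.1 12.1] a 58.75 zmed 0.0774 mean [ 0.6369 -0.0521  0.0772]
pinR 92 c [612.7 125.4] s [10.  10.9] a 55.18 zmed 0.0794 mean [0.6129 0.1261 0.0784]
stack 6605 c [694.2 293.8] s [150.  105.8] a 83.06 zmed 0.0598 mean [0.6964 0.299  0.0597]
pot 397 c [ 712.3 -315.5] s [56.9 56.6] a 39.43 zmed 0.0844 mean [ 0.7124 -0.3118  0.0836]
spool 450 c [776.2 -23.8] s [48.  45.8] a 71.83 zmed 0.0616 mean [ 0.777  -0.0216  0.0614]
```

View pics/c0.png

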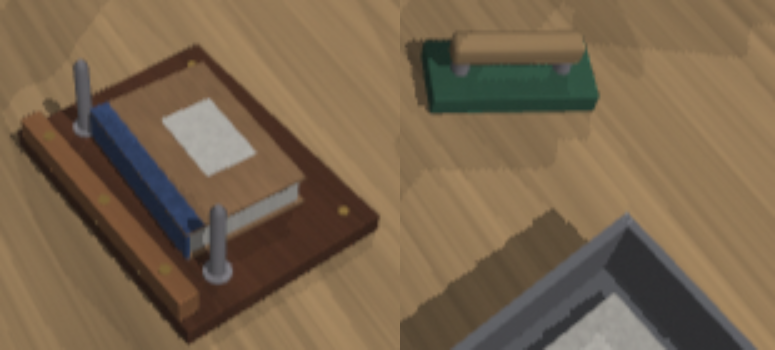

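```bash
cat >> h.py <<'E'
def vol(P,d,mask=None):
    m=((d>0)&(P[...,2]>.0455)&(P[...,2]<.0505)&(P[...,0]>.45)&(P[...,0]<.70)&(P[...,1]>-.1)&(P[...,1]<.17)).astype(np.uint8)
    m=cv2.morphologyEx(m,cv2.MORPH_OPEN,np.ones((5,5),np.uint8))
    n,l,s,_=cv2.connectedComponentsWithStats(m);k=1+s[1:,4].argmax()
    q=P[l==k];c,sz,a=cv2.minAreaRect((q[:,:2]*1000).astype(np.float32));return np.round(c,1),np.round(sz,1),round(a,2),len(q)
E
python3 - <<'E'
from h import *
f=np.load('scene.npz');print(vol(cloud('scene',f['d']),f['d']))
f=np.load('side.npz');P=cloud('side',f['d']);d=f['d'];print(vol(P,d))
for nm,x0,x1,y0,y1,z0,z1 in [('pL',.61,.66,-.08,-.03,.06,.1),('pR',.59,.64,.1,.15,.06,.1),('bar',.4,.55,-.45,-.2,.026,.036),('wh',.44,.54,.25,.37,.046,.06),('board',.4,.7,-.12,.2,.012,.0225)]:
    q=P[(d>0)&(P[...,0]>x0)&(P[...,0]<x1)&(P[...,1]>y0)&(P[...,1]<y1)&(P[...,2]>z0)&(P[...,2]<z1)]
    c,s,a=cv2.minAreaRect((q[:,:2]*1000).astype(np.float32));print(nm,len(q),np.round(c,1),np.round(s,1),round(a,2))
s=r.sense();R=np.array(s['ee_rot']);print(R.round(3),np.degrees(np.arctan2(R[1,1],R[0,1])),s)
E
```

```text
(array([578.3,  26.4]), array([105.9, 149.3]), 3.13, 2304)
(array([575.7,  27. ]), array([106.7, 150.9]), 3.14, 1976)
pL 72 [631.7 -53.1] [10.5 12. ] 59.29
pR 93 [606.6 125. ] [11.6 10.1] 57.35
bar 675 [ 473.5 -329.7] [ 59.8 163.7] 75.99
wh 501 [489.2 314.8] [16.1 85.9] 62.66
board 2931 [578.6  29.9] [181.3 241.5] 7.64
[[-0.971 -0.238 -0.001]
 [-0.238  0.971  0.002]
 [ 0.     0.002 -1.   ]] 103.78673671226029 {'time_s': 0.1, 'joints': array([-6.13875780e+01,  2.20869821e+01,  3.85739336e-01, -2.38079186e-02,
       -6.84136787e+01, -1.48168959e+01]), 'joint_velocities': array([-0.03921024, -0.140063  ,  0.21704758,  0.08689645,  0.00463961,
       -0.04767737]), 'effort': array([-4.60107494e-04, -3.91687810e+01,  1.87936109e+01,  4.23191652e+00,
        1.35089300e-02, -6.68927510e-05]), 'tcp_pos': array([ 0.1489084 , -0.60642296,  0.22155356]), 'ee_rot': array([[-9.71189394e-01, -2.38308150e-01, -6.21308967e-04],
       [-2.38308919e-01,  9.71187455e-01,  1.94581785e-03],
       [ 1.39703221e-04,  2.03782113e-03, -9.99997914e-01]]), 'wrist_force': array([-0.2899612 ,  0.83632165,  0.4954601 ]), 'moment': array([-0.01447153, -0.03812361,  0.02761872]), 'gripper_force': 0.0, 'gripper_width': 1.004692905671287}
```

play_rows(
  commands="0.5 0.94 0 0 0 -0.036;0.5 0.94 0 0 0 -0.036;0.5 0.94 0 0 0 -0.036;0.5 0.94 0 0 0 -0.036;0.5 0.94 0 0 0 -0.036;0.5 0.94 0 0 0 -0.036;0.5 0.94 0 0 0 -0.036;0.5 0.94 0 0 0 -0.036;0.5 0.94 0 0 0 -0.036;0.5 0.94 0 0 0 -0.036;0.5 0.94 0 0 0 -0.036;0.5 0.94 0 0 0 -0.036;0.5 0.94 0 0 0 -0.036;0.5 0.94 0 0 0 -0.036;0.5 0.94 0 0 0 -0.036;0.5 0.94 0 0 0 -0.036;0.5 0.94 0 0 0 -0.036;0.5 0.94 0 0 0 -0.036;0.5 0.94 0 0 0 -0.036;0.5 0.94 0 0 0 -0.036",
  grip=87,
)

```text
time_s: 2.1
tcp_pos: [0.4492, -0.0417, 0.2223]
ee_rot: [[-0.991, -0.132, -0.001], [-0.132, 0.991, 0.0], [0.001, 0.0, -1.0]]
wrist_force: [0.7, 0.0, -0.3]
gripper_width: 1.001
gripper_force: 0.0
```

play_rows(
  commands="0.41 0.65 -0.8 0 0 0;0.41 0.65 -0.8 0 0 0;0.41 0.65 -0.8 0 0 0;0 0 -1 0 0 0;0 0 -1 0 0 0;0 0 -1 0 0 0;0 0 -0.5 0 0 0;0 0 -0.5 0 0 0;0 0 0 0 0 0",
)

```text
time_s: 3.0
tcp_pos: [0.4842, 0.015, 0.0285]
ee_rot: [[-0.991, -0.132, -0.005], [-0.132, 0.991, -0.002], [0.005, -0.001, -1.0]]
wrist_force: [-0.9, -0.4, -0.3]
gripper_width: 0.998
gripper_force: 0.0
```

play_rows(
  commands="0.3 0.04 0 0 0 0;0.3 0.04 0 0 0 0;0.2 0.027 0 0 0 0;0.2 0.027 0 0 0 0;0.2 0.027 0 0 0 0;0.2 0.027 0 0 0 0;0.2 0.027 0 0 0 0;0.1 0.013 0 0 0 0;0.05 0.007 0 0 0 0;0 0 0 0 0 0",
)

```text
time_s: 4.0
tcp_pos: [0.5373, 0.0224, 0.0304]
ee_rot: [[-0.991, -0.133, -0.003], [-0.133, 0.991, -0.001], [0.003, -0.0, -1.0]]
wrist_force: [-5.4, -1.0, 3.3]
gripper_width: 0.998
gripper_force: 2.7
```

```bash
python3 - <<'E'
from h import *
for n in('scene','side'):
    im,d=cap(n);print(vol(cloud(n,d),d))
print(r.sense()['wrist_force'])
E
```

```text
(array([600.6,  32. ]), array([107.7, 149.1]), 7.37, 2398)
(array([594.5,  77.3]), array([ 69.1, 122.8]), 79.39, 810)
[-5.51092413 -1.10481211  3.86180898]
```

play_rows(
  commands="0.06 0.008 0 0 0 0;0.06 0.008 0 0 0 0;0 0 0 0 0 0",
)

```text
time_s: 4.4
tcp_pos: [0.5373, 0.0222, 0.0301]
ee_rot: [[-0.991, -0.132, -0.01], [-0.132, 0.991, -0.002], [0.01, -0.001, -1.0]]
wrist_force: [-12.1, 0.7, 9.5]
gripper_width: 1.003
gripper_force: 6.1
```

play_rows(
  commands="-0.5 -0.07 0 0 0 0;-1 -0.13 0.5 0 0 0;-0.4 -1 1 0 0 -0.2;-0.2 -1 1 0 0 -0.2;-0.2 -1 1 0 0 -0.2;-0.2 -1 1 0 0 -0.2;-0.1 -1 1 0 0 -0.2;0 -1 0.7 0 0 -0.2;0 -1 0 0 0 -0.2;0 -1 0 0 0 -0.2;0 -1 0 0 0 -0.2;0 -1 0 0 0 -0.2",
)

```text
time_s: 5.6
tcp_pos: [0.4656, -0.2846, 0.2173]
ee_rot: [[-0.986, 0.167, 0.004], [0.167, 0.986, -0.001], [-0.005, -0.001, -1.0]]
wrist_force: [0.9, -0.4, -0.1]
gripper_width: 1.002
gripper_force: 0.0
```

```bash
python3 - <<'E'
from h import *
for n in('scene','side'):
    im,d=cap(n);P=cloud(n,d);print(n,vol(P,d))
cap('wrist','w1.png')
s=r.sense();R=s['ee_rot'];print(s['joints'].round(1),np.degrees(np.arctan2(R[1,1],R[0,1])),s['tcp_pos'])
E
```

```text
scene (array([601.2,  32. ]), array([106.1, 145.8]), 7.67, 1890)
side (array([598.3,  33.5]), array([106.3, 151.4]), 7.95, 1849)
[-14.4  14.5 -11.5   0.  -63.9 -85.3] 80.29454631311378 [ 0.4651104  -0.28444273  0.21656421]
```

View pics/w1.png

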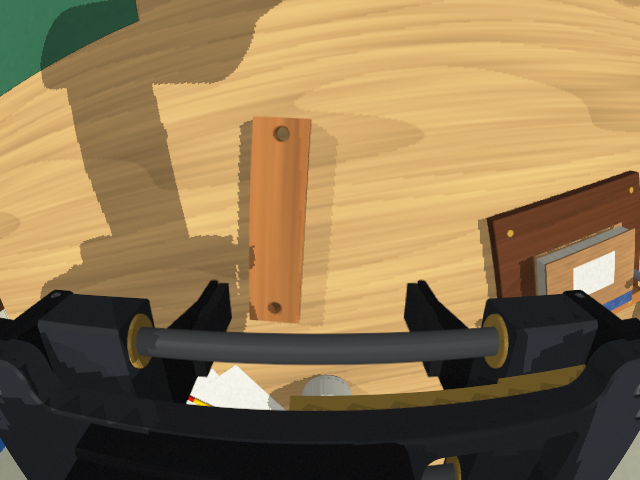

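```bash
cat >> h.py <<'E'
def holes(im,seeds,z,w=14,fac=0.72):
    g=cv2.GaussianBlur(im,(3,3),0).max(2).astype(float);out=[]
    for (u,v) in seeds:
        s=g[v-w:v+w+1,u-w:u+w+1];m=(s<fac*np.median(s)).astype(np.uint8)
        n,l,st,c=cv2.connectedComponentsWithStats(m)
        k=1+st[1:,4].argmax();ct=cv2.findContours((l==k).astype(np.uint8),0,2)[0][0]
        (x,y),rr=cv2.minEnclosingCircle(ct);out.append((x+u-w,y+v-w));print('hole',np.round(out[-1],1),round(rr,1),st[k])
    return np.array(out),ray('wrist',out,z)*1000
E
python3 - <<'E'
from h import *
im=np.load('wrist.npz')['im']
p,X=holes(im,[(282,133),(275,308)],.030)
print(X.round(1),X.mean(0),np.linalg.norm(X[0]-X[1]),np.degrees(np.arctan2(*(X[0]-X[1])[[1,0]])))
h=cv2.cvtColor(im,cv2.COLOR_BGR2HSV)
m=((h[...,0]<14)&(h[...,1]>110)&(h[...,2]>90)).astype(np.uint8);m[:, :235]=0;m[:,330:]=0;m[:105]=0;m[328:]=0
m=cv2.morphologyEx(m,cv2.MORPH_OPEN,np.ones((5,5)))
ct=max(cv2.findContours(m,0,1)[0],key=cv2.contourArea)[:,0]
X=ray('wrist',ct,.03)*1000;print(cv2.minAreaRect(X[:,:2].astype(np.float32)))
E
```

```text
hole [281.3 133.3] 7.1 [  7   8  14  14 154]
hole [274.9 307. ] 6.2 [  8   8  13  11 109]
[[ 384.5 -304.9   30. ]
 [ 558.5 -346.4   30. ]] [ 471.49972007 -325.65796351   30.        ] 178.8003040013576 166.589225248436Traceback (most recent call last):
  File "<stdin>", line 8, in <module>
ValueError: max() iterable argument is empty
```

play_rows(
  commands="0.11 -0.69 -0.9 0 0 -0.22;0.1 -0.69 -0.9 0 0 -0.21;0 0 -1 0 0 0;0 0 -1 0 0 0;0 0 -1 0 0 0;0 0 -1 0 0 0;0 0 -0.5 0 0 0;0 0 -0.3 0 0 0;0 0 0 0 0 0",
)

```text
time_s: 6.65
tcp_pos: [0.4706, -0.3236, 0.0178]
ee_rot: [[-0.974, 0.228, -0.001], [0.228, 0.974, 0.0], [0.001, 0.0, -1.0]]
wrist_force: [0.1, 0.6, -0.1]
gripper_width: 1.002
gripper_force: 0.0
```

play_rows(
  commands="0.03 -0.07 -0.2 0 0 0;0 0 -0.13 0 0 0;0 0 0 0 0 0",
)

```text
time_s: 6.95
tcp_pos: [0.4714, -0.3264, 0.0087]
ee_rot: [[-0.973, 0.23, 0.0], [0.23, 0.973, -0.0], [-0.0, 0.0, -1.0]]
wrist_force: [0.3, 1.2, -0.4]
gripper_width: 1.0
gripper_force: 0.0
```

play_rows(
  commands="0 0 0 0 0 0;0 0 0 0 0 0;0 0 0 0 0 0;0 0 0 0 0 0;0 0 0 0 0 0;0 0 0 0 0 0",
  grip=40,
)

```text
time_s: 7.55
tcp_pos: [0.4713, -0.3265, 0.0087]
ee_rot: [[-0.973, 0.23, 0.0], [0.23, 0.973, -0.0], [-0.0, -0.0, -1.0]]
wrist_force: [-0.7, -0.9, -0.2]
gripper_width: 0.618
gripper_force: 30.0
```

play_rows(
  commands="0 0 0.5 0 0 0;0 0 1 0 0 0;0 0 1 0 0 0;0 0 1 0 0 0;0 0 1 0 0 0;0.3 0.75 0.3 0 0 0.81;0.3 0.75 0 0 0 0.81;0.3 0.75 0 0 0 0.81;0.3 0.75 0 0 0 0.81;0.3 0.75 0 0 0 0.81;0.3 0.75 0 0 0 0.81;0.3 0.75 0 0 0 0.81;0.3 0.75 0 0 0 0.81;0.3 0.75 0 0 0 0.81;0.3 0.75 0 0 0 0.81",
)

```text
time_s: 9.05
tcp_pos: [0.5607, -0.1003, 0.1517]
ee_rot: [[-0.55, -0.835, -0.002], [-0.835, 0.55, 0.001], [0.001, 0.002, -1.0]]
wrist_force: [0.2, -0.3, -3.0]
gripper_width: 0.618
gripper_force: 30.0
```

play_rows(
  commands="0.3 0.75 0 0 0 0.81;0.3 0.75 0 0 0 0.81;0.3 0.75 0 0 0 0.81;0.3 0.75 0 0 0 0.81;0.3 0.75 0 0 0 0.8;0.3 0.75 0 0 0 0.78;0 0 0 0 0 0;0 0 0 0 0 0",
)

```text
time_s: 9.85
tcp_pos: [0.6144, 0.034, 0.1515]
ee_rot: [[0.135, -0.991, -0.003], [-0.991, -0.135, -0.0], [-0.0, 0.003, -1.0]]
wrist_force: [0.4, -0.5, -2.6]
gripper_width: 0.616
gripper_force: 30.0
```

```bash
python3 - <<'E'
from h import *
cap('wrist','w2.png');s=r.sense();R=s['ee_rot'];print(s['joints'].round(1),np.degrees(np.arctan2(R[1,1],R[0,1])),s['tcp_pos'])
E
```

```text
[ 18.2  24.4  -6.6  -0.  -59.2 -10.4] -172.29045688590244 [0.61435919 0.03341553 0.15171838]
```

View pics/w2.png

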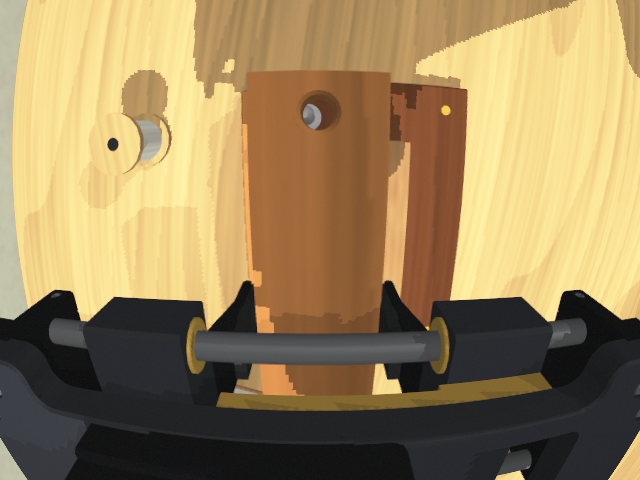

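```bash
python3 - <<'E'
from h import *
im=np.load('wrist.npz')['im']
p,X=holes(im,[(320,110)],.173,w=28,fac=.8)
print(X)
for z in(.173,):print(ray('wrist',[(320.5,110)],z)*1000)
print('pin px @.092',ray('wrist',[(313,116)],.092)*1000)
c=im[75:155,275:375];cv2.imwrite('pics/w2c.png',cv2.resize(c,None,fx=6,fy=6,interpolation=2))
E
```

```text
hole [320.4 110.7] 19.7 [  9  10  40  38 751]
[[625.34350257 -54.56793997 173.        ]]
[[625.33407213 -54.82784305 173.        ]]
pin px @.092 [[628.8527017  -54.54913229  92.        ]]
```

View pics/w2c.png

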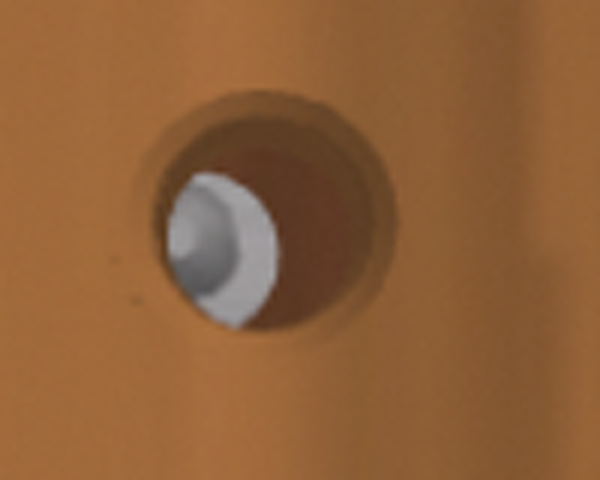

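```bash
python3 - <<'E'
from h import *
print(ray('wrist',[(305,115),(306,112)],.087)*1000)
E
```

```text
[[633.75715832 -54.6797515   87.        ]
 [633.40399127 -56.57461246  87.        ]]
```

play_rows(
  commands="0.28 0 -0.4 0 0 0;0 0 -0.5 0 0 0;0 0 -0.2 0 0 0;0 0 0 0 0 0;0 0 0 0 0 0",
)

```text
time_s: 10.4
tcp_pos: [0.624, 0.0332, 0.1197]
ee_rot: [[0.135, -0.991, 0.0], [-0.991, -0.135, -0.0], [0.0, -0.0, -1.0]]
wrist_force: [0.7, -0.4, -1.9]
gripper_width: 0.614
gripper_force: 30.0
```

```bash
python3 - <<'E'
from h import *
im,_=cap('wrist');s=r.sense();R=s['ee_rot'];t=s['tcp_pos'];print(np.degrees(np.arctan2(R[1,1],R[0,1])),t,R[:,2])
p,X=holes(im,[(320,110)],t[2]+.0213,w=28,fac=.8);print(X)
c=im[75:155,275:375];cv2.imwrite('pics/w3c.png',cv2.resize(c,None,fx=6,fy=6,interpolation=2))
E
```

```text
-172.25588683603792 [0.62416783 0.03334593 0.12014229] [ 1.07869717e-03  1.01655132e-05 -9.99999418e-01]
hole [320.3 110.7] 19.7 [  9  10  40  30 484]
[[635.1740228  -54.59646867 141.44228686]]
```

View pics/w3c.png

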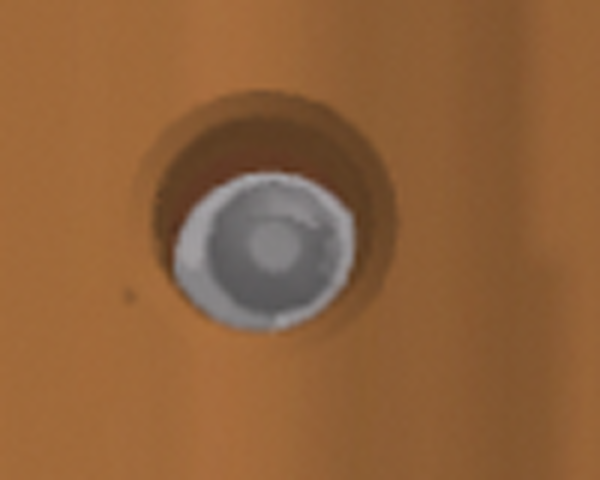

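```bash
python3 - <<'E'
from h import *
print(ray('wrist',[(320.4,116)],.092)*1000)
E
```

```text
[[634.71973289 -54.15164083  92.        ]]
```

play_rows(
  commands="-0.017 0.015 -0.2 0 0 0;0 0 -0.25 0 0 0;0 0 -0.2 0 0 0;0 0 -0.2 0 0 0;0 0 -0.1 0 0 0;0 0 0 0 0 0",
)

```text
time_s: 11.05
tcp_pos: [0.6228, 0.034, 0.0903]
ee_rot: [[0.135, -0.991, -0.001], [-0.991, -0.135, -0.0], [0.0, 0.001, -1.0]]
wrist_force: [0.3, -1.1, -1.9]
gripper_width: 0.617
gripper_force: 30.0
```

Bar bottom is at about 82 mm, so it is already over the pins. Continuing down.

play_rows(
  commands="0 0 -0.15 0 0 0;0 0 -0.15 0 0 0;0 0 -0.15 0 0 0;0 0 -0.15 0 0 0;0 0 -0.15 0 0 0;0 0 -0.1 0 0 0;0 0 0 0 0 0",
)

```text
time_s: 11.75
tcp_pos: [0.6228, 0.034, 0.0649]
ee_rot: [[0.135, -0.991, -0.001], [-0.991, -0.135, -0.0], [0.0, 0.001, -1.0]]
wrist_force: [-0.8, -1.1, -3.5]
gripper_width: 0.62
gripper_force: 30.0
```

play_rows(
  commands="0 0 -0.1 0 0 0;0 0 -0.1 0 0 0;0 0 -0.06 0 0 0;0 0 -0.04 0 0 0;0 0 0 0 0 0",
)

```text
time_s: 12.25
tcp_pos: [0.6231, 0.034, 0.0568]
ee_rot: [[0.135, -0.991, -0.0], [-0.991, -0.135, -0.0], [0.0, 0.0, -1.0]]
wrist_force: [-1.9, -2.6, -0.7]
gripper_width: 0.621
gripper_force: 30.0
```

play_rows(
  commands="0 0 -0.04 0 0 0;0 0 -0.03 0 0 0;0 0 0 0 0 0",
)

```text
time_s: 12.55
tcp_pos: [0.6231, 0.034, 0.0568]
ee_rot: [[0.136, -0.991, 0.0], [-0.991, -0.136, -0.0], [0.001, -0.0, -1.0]]
wrist_force: [-5.7, -1.5, 9.8]
gripper_width: 0.615
gripper_force: 30.0
```

play_rows(
  commands="0 0 0.06 0 0 0;0 0 0 0 0 0;0 0 0 0 0 0;0 0 0 0 0 0",
  grip=87,
)

```text
time_s: 12.95
tcp_pos: [0.6235, 0.0343, 0.0562]
ee_rot: [[0.135, -0.991, 0.0], [-0.991, -0.135, 0.0], [-0.0, -0.0, -1.0]]
wrist_force: [-0.8, 1.2, -1.0]
gripper_width: 0.893
gripper_force: 0.0
```

play_rows(
  commands="0 0 0.3 0 0 0;0 0 1 0 0 0;0 0 1 0 0 0;0 0 1 0 0 0;-0.4 1 1 0 0 0.6;-0.4 1 1 0 0 0.6;-0.4 1 0 0 0 0.6;-0.4 1 0 0 0 0.6;-0.4 1 0 0 0 0.6;-0.4 1 0 0 0 0.6;-0.4 1 0 0 0 0.6;-0.4 1 0 0 0 0.6;-0.4 1 0 0 0 0.6;0 0 0 0 0 0",
)

```text
time_s: 14.35
tcp_pos: [0.5142, 0.3072, 0.2159]
ee_rot: [[0.814, -0.581, 0.001], [-0.581, -0.814, 0.001], [0.0, -0.002, -1.0]]
wrist_force: [-0.2, 0.8, -0.0]
gripper_width: 0.997
gripper_force: 0.0
```

```bash
python3 - <<'E'
from h import *
im0,_=cap('scene')
im,_=cap('wrist');s=r.sense();R=s['ee_rot'];t=s['tcp_pos'];print(s['joints'].round(1),np.degrees(np.arctan2(R[1,1],R[0,1])),t)
for n in('scene','side'):
    _,d=cap(n);P=cloud(n,d)
    q=P[(d>0)&(P[...,2]>.074)&(P[...,2]<.0815)&(P[...,0]>.55)&(P[...,0]<.7)&(P[...,1]>-.1)&(P[...,1]<.17)]
    print(len(q),cv2.minAreaRect((q[:,:2]*1000).astype(np.float32)),np.median(q[:,2]))
cv2.imwrite('pics/m.png',np.hstack([cv2.resize(im,(533,400)),im0[180:380,200:333].repeat(2,0).repeat(2,1)]))
E
```

```text
[ 46.1  19.7  -4.1   0.  -66.2   8.1] -125.7849362455721 [0.51491406 0.30457122 0.21574398]
2513 ((624.1006469726562, 35.39381408691406), (55.66937255859375, 214.20823669433594), 7.464951038360596) 0.07776343404611566
1498 ((620.5164184570312, 34.91160583496094), (57.925418853759766, 215.32907104492188), 7.306314468383789) 0.07716519625692755
```

View pics/m.png

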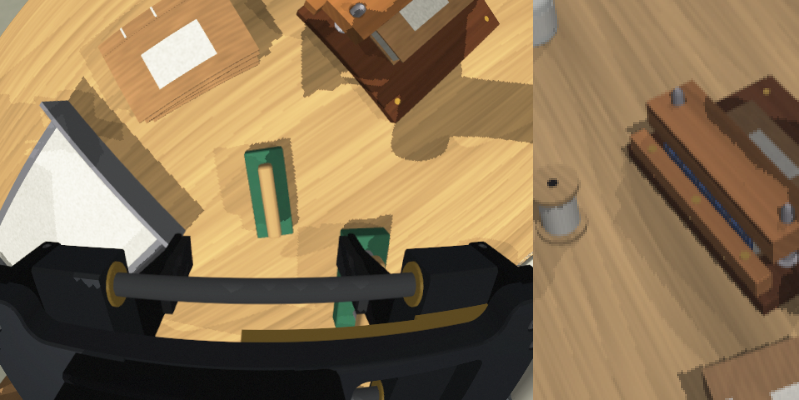

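```bash
python3 - <<'E'
from h import *
im=np.load('wrist.npz')['im']
h=cv2.cvtColor(im,cv2.COLOR_BGR2HSV)
m=((h[...,0]>60)&(h[...,0]<95)&(h[...,1]>80)).astype(np.uint8)
m[:,:270]=0;m[:,375:]=0;m[:160]=0;m[295:]=0
n,l,s,_=cv2.connectedComponentsWithStats(m);k=1+s[1:,4].argmax();print(s[k])
v,u=np.nonzero(l>0);X=ray('wrist',np.c_[u,v],.02)*1000
print(cv2.minAreaRect(X[:,:2].astype(np.float32)))
# handle: non-green inside hull
ct=np.vstack(cv2.findContours((l>0).astype(np.uint8),0,2)[0]);hm=np.zeros_like(m);cv2.fillConvexPoly(hm,cv2.convexHull(ct),1)
w=((hm>0)&(h[...,0]<30)&(h[...,2]>90)).astype(np.uint8);w=cv2.morphologyEx(w,cv2.MORPH_OPEN,np.ones((5,5)))
v,u=np.nonzero(w);X=ray('wrist',np.c_[u,v],.054)*1000
print(len(X),cv2.minAreaRect(X[:,:2].astype(np.float32)))
E
```

```text
[ 294  176   57  109 3002]
((494.3052673339844, 311.20452880859375), (44.83697509765625, 109.88938903808594), 62.480159759521484)
1472 ((495.68115234375, 310.5090026855469), (15.904494285583496, 83.46884155273438), 62.383056640625)
```

```bash
python3 - <<'E'
from h import *
d=np.load('scene.npz')['d'];P=cloud('scene',d)
for u,v in [(490,430),(455,455),(520,455)]:print(P[v,u].round(3))
E
```

```text
[0.519 0.447 0.047]
[0.586 0.451 0.047]
[0.512 0.496 0.058]
```

play_rows(
  commands="-0.37 0.14 -1 0 0 0.48;-0.36 0.14 -1 0 0 0.47;0 0 -1 0 0 0;0 0 -1 0 0 0;0 0 -0.5 0 0 0;0 0 0 0 0 0;0 0 0 0 0 0",
)

```text
time_s: 15.25
tcp_pos: [0.4941, 0.3119, 0.0809]
ee_rot: [[0.885, -0.465, 0.001], [-0.465, -0.885, 0.0], [0.001, -0.0, -1.0]]
wrist_force: [-0.0, -0.8, 1.1]
gripper_width: 1.002
gripper_force: 0.0
```

play_rows(
  commands="-0.03 0.03 -0.8 0 0 0;0 0 -0.7 0 0 0;0 0 -0.35 0 0 0;0 0 0 0 0 0;0 0 0 0 0 0",
)

```text
time_s: 15.75
tcp_pos: [0.4932, 0.3139, 0.0261]
ee_rot: [[0.886, -0.464, 0.002], [-0.464, -0.886, 0.001], [0.001, -0.002, -1.0]]
wrist_force: [0.1, 1.0, -0.1]
gripper_width: 1.002
gripper_force: 0.0
```

play_rows(
  commands="0 0 0 0 0 0;0 0 0 0 0 0;0 0 0 0 0 0;0 0 0 0 0 0;0 0 0 0 0 0;0 0 0 0 0 0;0 0 0 0 0 0;0 0 0 0 0 0;0 0 0 0 0 0;0 0 0 0 0 0",
  grip=8,
)

```text
time_s: 16.75
tcp_pos: [0.4928, 0.314, 0.025]
ee_rot: [[0.886, -0.464, 0.001], [-0.464, -0.886, 0.001], [0.0, -0.002, -1.0]]
wrist_force: [0.9, 0.6, -4.7]
gripper_width: 0.171
gripper_force: 30.0
```

play_rows(
  commands="0 0 0.2 0 0 0;0 0 0.8 0 0 0;0 0 1 0 0 0;0 0 1 0 0 0;0 0 1 0 0 0;0 0 1 0 0 0;0.36 -0.775 0 0 0 -0.53;0.36 -0.775 0 0 0 -0.53;0.36 -0.775 0 0 0 -0.53;0.36 -0.775 0 0 0 -0.53;0.36 -0.775 0 0 0 -0.53;0.36 -0.775 0 0 0 -0.53;0.36 -0.775 0 0 0 -0.53;0.36 -0.775 0 0 0 -0.53;0.36 -0.775 0 0 0 -0.53;0.36 -0.775 0 0 0 -0.53;0.36 -0.775 0 0 0 -0.53;0.36 -0.775 0 0 0 -0.53;0 0 0 0 0 0;0 0 0 0 0 0",
)

```text
time_s: 18.75
tcp_pos: [0.62, 0.0336, 0.1724]
ee_rot: [[0.132, -0.991, -0.006], [-0.991, -0.132, -0.0], [-0.001, 0.006, -1.0]]
wrist_force: [-0.1, 0.1, -8.4]
gripper_width: 0.179
gripper_force: 29.9
```

```bash
python3 - <<'E'
from h import *
im,_=cap('wrist');im0,_=cap('scene');s=r.sense();R=s['ee_rot'];t=s['tcp_pos'];print(np.degrees(np.arctan2(R[1,1],R[0,1])),t,R[:,2])
cv2.imwrite('pics/m2.png',np.hstack([cv2.resize(im,(440,330)),cv2.resize(im0[130:350,180:420],(360,330))]))
E
```

```text
-172.30525293755164 [0.62054357 0.03465779 0.17342434] [-3.55489063e-03 -1.74961177e-05 -9.99993681e-01]
```

View pics/m2.png

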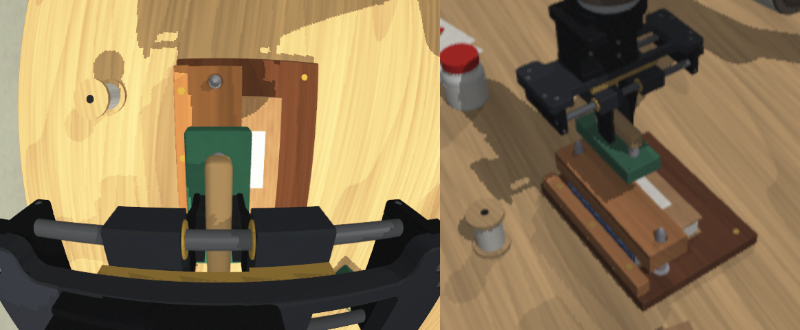

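play_rows(
  commands="0.06 0 -0.4 0 0 0;0 0 -0.5 0 0 0;0 0 -0.5 0 0 0;0 0 -0.3 0 0 0;0 0 -0.2 0 0 0;0 0 -0.1 0 0 0;0 0 -0.1 0 0 0;0 0 0 0 0 0",
)

```text
time_s: 19.65
tcp_pos: [0.6238, 0.0344, 0.1119]
ee_rot: [[0.134, -0.991, 0.0], [-0.991, -0.134, 0.0], [-0.0, -0.0, -1.0]]
wrist_force: [0.2, -0.4, -8.1]
gripper_width: 0.18
gripper_force: 29.9
```

play_rows(
  commands="0 0 -0.1 0 0 0;0 0 -0.08 0 0 0;0 0 -0.06 0 0 0;0 0 -0.05 0 0 0;0 0 0 0 0 0;0 0 0 0 0 0",
)

```text
time_s: 20.25
tcp_pos: [0.6238, 0.0343, 0.1032]
ee_rot: [[0.134, -0.991, 0.0], [-0.991, -0.134, -0.0], [0.0, -0.0, -1.0]]
wrist_force: [0.7, -1.2, -8.2]
gripper_width: 0.183
gripper_force: 29.9
```

play_rows(
  commands="0 0 -0.03 0 0 0;0 0 -0.03 0 0 0;0 0 0 0 0 0",
)

```text
time_s: 20.55
tcp_pos: [0.6241, 0.0343, 0.103]
ee_rot: [[0.134, -0.991, 0.001], [-0.991, -0.134, -0.0], [0.0, -0.001, -1.0]]
wrist_force: [-3.1, -0.0, 2.6]
gripper_width: 0.181
gripper_force: 30.0
```

Set down, so I release slowly and back off.

play_rows(
  commands="0 0 0 0 0 0;0 0 0 0 0 0;0 0 0 0 0 0;0 0 0 0 0 0;0 0 0 0 0 0;0 0 0 0 0 0",
  grip=75,
)

```text
time_s: 21.15
tcp_pos: [0.6239, 0.0344, 0.1013]
ee_rot: [[0.134, -0.991, 0.0], [-0.991, -0.134, 0.0], [-0.0, -0.0, -1.0]]
wrist_force: [0.1, -0.1, -0.7]
gripper_width: 0.641
gripper_force: 0.0
```

play_rows(
  commands="0 0 0.3 0 0 0;0 0 1 0 0 0;0 0 1 0 0 0;0 0 1 0 0 0;0 0 1 0 0 0;-1 0 0.5 0 0 0;-1 0 0 0 0 0;-1 0 0 0 0 0;-1 0 0 0 0 0;-1 0 0 0 0 0;-1 0 0 0 0 0;0 0 0 0 0 0;0 0 0 0 0 0",
)

```text
time_s: 22.45
tcp_pos: [0.4439, 0.0344, 0.2466]
ee_rot: [[0.134, -0.991, 0.003], [-0.991, -0.134, 0.001], [-0.0, -0.003, -1.0]]
wrist_force: [-0.4, 0.0, 0.1]
gripper_width: 0.862
gripper_force: 0.0
```

```bash
python3 - <<'E'
from h import *
for n in('scene','side'):
    im,d=cap(n);P=cloud(n,d)
    for a,b in((.074,.0815),(.125,.137)):
        q=P[(d>0)&(P[...,2]>a)&(P[...,2]<b)&(P[...,0]>.54)&(P[...,0]<.7)&(P[...,1]>-.1)&(P[...,1]<.17)]
        print(n,len(q),cv2.minAreaRect((q[:,:2]*1000).astype(np.float32)),np.median(q[:,2]))
    if n=='scene': cv2.imwrite('pics/end.png',im)
print(r.sense()['tcp_pos'])
E
```

```text
scene 1211 ((624.2974853515625, 34.798583984375), (56.736083984375, 214.46978759765625), 7.6155195236206055) 0.07767347225887263
scene 343 ((626.1426391601562, 34.96943664550781), (16.0394344329834, 86.59424591064453), 9.04295825958252) 0.13100627938956388
side 803 ((620.0877685546875, 35.72618865966797), (56.030609130859375, 214.51226806640625), 7.358816623687744) 0.0772368184292865
side 217 ((621.1237182617188, 35.96583557128906), (15.899986267089844, 85.77391052246094), 7.612930774688721) 0.13045219161002056
[0.44465399 0.03452276 0.24590125]
```

View pics/end.png

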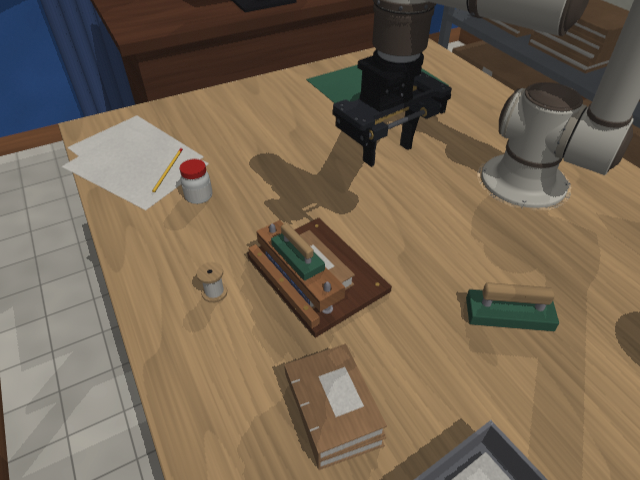

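The final picture shows the weight at (297,250) lying flat and lengthways on the seated bar. The bystanders are where they were and the arm is clear, so I hand in.

```bash
python3 -c "
from station import r
print(r.finish_job())"
```

```text
the job is handed in; nothing more can be done
None
```

I handed the job in at about 22 s: the volume is against the fence, the bar is down on both pins, and the small weight lies flat on the middle of the bar, with the bystanders untouched; the station returned no verdict.

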